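Run a rock core in under the fluorescence viewer

TASK

First lay the rust-red rock core gently in the trough of the parked sliding carriage and let go of it; then lift the red sprung pull, run the carriage with the core in under the viewer's hood as far as it goes, and let the pull drop fully home so the carriage is locked there. Do not bump the hood, and leave the grey core and the amber bottle where they are.

Things in the scene. Friction and masses are not known exactly. Their poses are not given: they have to be found in the camera images.
- viewer: Fixed viewer stand. Origin on the bench (z 0) under the place where the core's middle ends up; its x axis is the track's direction, away from the robot and in under the hood; z up. Grey base 130 wide, x from -290 to +135, with two rails on which the carriage slides.
- hood: White hood on four posts, fixed; same origin and axes as the viewer. Closed box, x from -72 to +133, y +-112, underside 108 and top 200 (hatch 213) above the bench; posts at y +-102; open below at front and back. When the carriage is home the pull is 20 mm in front of the hood's front face: the gripper must lean back 30 to 45 degrees (fingers pointing down and forwards).
- carriage (a joint): Travel along the viewer's x in m: parked 0.003 to 0.020, locked home at 0.150, end stop 0.153. Friction about 2 N. A pin under the pull stands in a slot below (park slot: travel 0 to 0.020; home hole: 0.147 to 0.153); in between it must be 8 mm up or more, and rides at 8 mm if let go.
- trough (a point): On the carriage: middle of the axis of a core lying in the trough, 66 above the bench; x along the trough; at viewer x = -0.150 + travel. Trough: two steel bars 10 thick, 36 apart (tops 50 above the bench), between blue end walls 106 apart inside, 6 thick, 70 wide, tops 64 above the bench. Aluminium plate 100 wide, top 40 above the bench.
- plunger (a joint): Lift of the red pull in m: 0 dropped fully home (pin in a slot or hole), 0.008 riding on the strip, 0.022 top of its travel. A spring pushes it down with 3 to 6 N.
- pull (a point): Middle of the red pull, a disc on edge: 32 diameter, 18 thick, flat faces towards +-y of the carriage. 92 mm behind (-x of) the trough point; 78 above the bench when dropped. Lifts straight up, carried by the carriage. At least 60 mm free on both sides.
- red_core: The rust-red rock core to load: a cylinder 46 mm diameter, 90 long, about 0.36 kg, with darker bands. Origin at its middle, x axis along its length (it may be rolled about x). Lies on the wooden rack, its axis 38 mm above the bench, level, in one of two places.
- grey_core: Grey rock core of the same size, lies in the rack's other place, parallel to the red one, 100 mm away. Leave it.
- amber_bottle: Amber glass bottle with white cap, 50 mm diameter, 105 tall, standing to the left (+y) of the carriage. Origin at the centre of its foot. Leave it.
- rack: Fixed wooden board 110 by 190, 12 thick, with two pairs of low round bars along its x axis, at y +-50. Origin at the centre of its underside.
There are look-alikes about, which are no part of the job. There is more than one size of the red_core; the job needs the largest.

How it is judged (in metres and radians):
On the way, in this order (a step that is already met when the one before it is completed fails the run):
1. the red core lies in the trough, released, with the carriage still parked (distance between red_core and trough below 0.014 m and angle between the x axis of red_core and the x axis of trough, either way round below 0.12 rad and contact force between the fingers and red_core below 0.1 N and linear speed of red_core below 0.03 m/s and value of joint carriage below 0.03 m), for 0.2 s.
2. the carriage is on its way with the pull up (value of joint carriage above 0.06 m and value of joint plunger above 0.005 m), for 0.05 s.
At the end, for the whole second after the job is handed in: The carriage is home under the hood (travel over 0.1455 m), the pull has dropped (lift under 3 mm) so the pin locks it, and the red core lies at rest in the trough, within 14 mm of the trough's middle and 0.12 rad of its direction (value of joint carriage above 0.1455 m and value of joint plunger below 0.003 m and distance between red_core and trough below 0.014 m and angle between the x axis of red_core and the x axis of trough, either way round below 0.12 rad and linear speed of red_core below 0.02 m/s); the robot touches nothing.
It fails at once if the hood is bumped (over 12 N) (contact force between hood and anything else above 12 N).
It fails at once if the red core is dropped or jammed onto the viewer or its carriage (over 80 N) (contact force between red_core and viewer above 80 N).
It fails at once if the grey core is moved (over 25 mm) (distance of grey_core from where it was at the start of the episode above 0.025 m).
It fails at once if the amber bottle is moved (over 25 mm) (distance of amber_bottle from where it was at the start of the episode above 0.025 m).
It also fails if it takes over 48 s, if anything falls off the work surface, if the arm or the gripper's body presses on something with over 40 N, if the wrist force passes 120 N, or if a joint passes its speed limit or range.

ROBOT

A 6-joint arm with a two-finger parallel gripper is mounted at the origin on the work surface. World frame = base frame: x ahead of the robot, y to its left, z up, the work surface at z = 0. Lengths are in m, angles in degrees, forces in N, time in s.
With the tool pointing down it reaches from about 0.325 to 0.775 m from the base axis. Payload 5.5 kg.
Tool frame: the origin (TCP) lies at the very end of the fingers, on their centre line; the grasp point (between the pads) lies 19 mm behind it; z points along the fingers, y is the line along which they close (so a half turn about z gives the same grasp; the last joint's range is limited). The gripper opens to 85 mm and grips with 20 to 120 N. Pads are 22 mm wide; open, the fingers measure 114 mm over their backs; the gripper's body (76 mm by 85 mm) begins 54 mm behind the grasp point. The pads swing forward as they close: fully open they stand 13 mm farther back than shut.
Start: joints at [-78.707, 5.22, 70.514, -0, 104.267, -3.249], TCP at [0.151, -0.581, 0.206] pointing down, gripper open.
Joint ranges: [-164.24, 164.24], [-49.07, 125.15], [9.68, 141.18], [-86.29, 266.29], [3.28, 154.24], [-151.56, 151.56]. Speed limits (degrees/s): [147.25, 147.25, 172.46, 180, 180, 180].

INTERFACE

Orientations are given as a 3x3 rotation matrix whose columns are the frame's x, y, z axes.
In Python, from rig import r gives the robot as it stands. The module is installed in compiled form; this text tells all that it offers.
- The arm moves only by the shell command python3 -m crank 'ROWS' [FORCE]. ROWS is JSON, a list of rows, each an object of numbers: "jaw": the closure, from 0 (fully open) to 1 (shut); "x", "y", "z": the shift along the tool's x, y, z scaled (see below); "wx", "wy", "wz": the turn, a rotation vector about the tool's x, y, z scaled (see below). In form: [{"jaw": .., "x": .., "y": .., "z": .., "wx": .., "wy": .., "wz": ..}, ...]. A call has 1 to 12 rows; each row is the pose to reach, as a shift and turn from the pose commanded when the call began, along the tool's axes at that moment; what a row does not reach only later rows make up. The controller multiplies each number of a shift by 0.2 m and each number of a turn by 90 degrees. A row lasts 1/12 s, in which the tool goes at most 41.7 mm and 7.16 degrees, less where a joint would pass 70% of its speed; a pose out of reach is approached as far as the arm can. A call with a number of a shift or a turn outside -1 to 1 is refused whole. A call with a gripper value outside its range is refused whole. The fingers move at their own pace and stop on an object; FORCE is the grip in N (left out, the last holds). Time passes only in rows, so rows that repeat a pose let the fingers close. It gives the time, the measured TCP pose, the force, the opening and the grip force at its end, in the units of the state.
- r.get_state(): the state, without advancing time (a new reading comes with each control period).
- r.grab_frame(name): name is "scene" or "top"; returns (picture, depth): 420x560x3 uint8, blue, green, red; 420x560 float32, m along the optical axis (not along the pixel's ray), 0 where there is no reading.
- r.get_calibration(name): a dict with "K" (3x3 intrinsics, pixels), "k1" (the pictures are not rectified: a ray, as slopes to the right and down, at radius r is drawn at 1 + k1 r^2 times it, then the intrinsics apply), "world_to_cam" (4x4, takes a point from world to camera coordinates). Camera axes: x right, y down, z forward; pixel columns grow to the right and rows downward; lengths in m; the calibration is good to about 2 mm. A picture is of the moment at which its call begins. get_calibration takes no time and is no camera call.
- r.job_done(): hands the job in; it is judged then, once.
The state is a dict: "t": time; "joint_pos": joint angles; "joint_vel": joint speeds; "joint_torque": joint torques, N m; "eef_pos": TCP position; "orientation": TCP orientation; "ft_force": force on the tool from outside, world axes, zero at the start; "moment": the same for the moment, N m; "width": opening from 0.0 (shut) to 1.0 (fully open); "finger_force": force on a finger pad.
Only numpy, scipy, OpenCV 4.12 (cv2) and the standard library are available. Lean on these libraries where they do the work, as an engineer would, in place of code of your own. Each camera call takes 0.05 s, during which the arm holds its last target. There are 200 camera calls.

## Working session

There is one attempt and no reset: what is moved stays moved. The work goes in short steps, Python scripts to look and compute and a shell command to move; the robot and the scene stay as the last step left them, time stands still between calls to the robot, and variables do not carry over. Pictures are saved under pics/ and viewed, at most 10 in all, crops included, and the job is handed in when it is done.

```bash
mkdir -p pics; python3 - <<'E'
from rig import r
import cv2,numpy as np
for n in("scene","top"):
    p,d=r.grab_frame(n); cv2.imwrite(f"pics/{n}0.png",p); np.savez(f"{n}0.npz",p=p,d=d)
    c=r.get_calibration(n); print(n,c["K"],c["k1"],np.round(c["world_to_cam"],4))
s=r.get_state(); print({k:np.round(v,3).tolist() for k,v in s.items()})
E
```

```text
scene [[410.71598928   0.         283.60576758]
 [  0.         410.71598928 202.90955349]
 [  0.           0.           1.        ]] -0.0611877823463089 [[ 0.3498  0.9368 -0.0104 -0.1346]
 [ 0.8166 -0.3104 -0.4866 -0.458 ]
 [-0.459   0.1617 -0.8736  1.2453]
 [ 0.      0.      0.      1.    ]]
top [[395.48485845   0.         280.24308402]
 [  0.         395.48485845 209.63420172]
 [  0.           0.           1.        ]] -0.03699604360347907 [[-0.1262 -0.992   0.0017 -0.011 ]
 [-0.9691  0.123  -0.2137  0.5778]
 [ 0.2118 -0.0286 -0.9769  0.8242]
 [ 0.      0.      0.      1.    ]]
{'t': 0.1, 'joint_pos': [-78.707, 5.261, 70.576, -0.001, 104.268, -3.249], 'joint_vel': [0.078, -0.146, -0.101, -0.054, -0.024, 0.069], 'joint_torque': [0.004, -46.022, -41.922, 0.0, 0.011, 0.0], 'eef_pos': [0.151, -0.58, 0.205], 'orientation': [[0.968, 0.251, -0.0], [0.251, -0.968, 0.002], [0.0, -0.002, -1.0]], 'ft_force': [-0.315, 0.074, -0.036], 'moment': [-0.015, -0.007, 0.019], 'finger_force': 0.0, 'width': 1.001}
```

View pics/scene0.png

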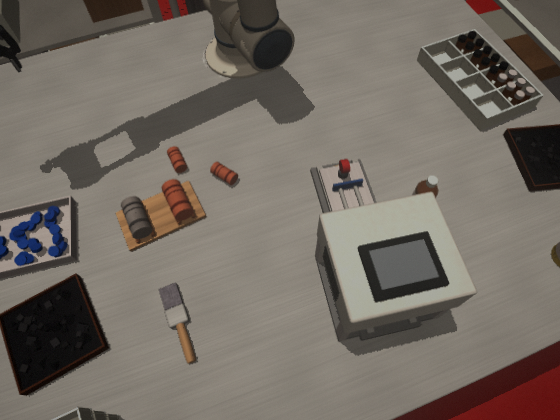

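View pics/top0.png

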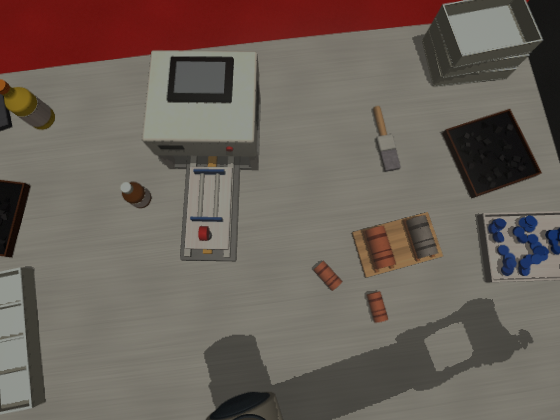

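The top view shows these red candidates: the large core on the rack (380,247), and small loose ones at (327,275) and (377,306). The red pull is at (204,233), and there is a red spot on the hood near (229,148). The description points to the rack core. Next I measure and check it in a crop.

```bash
cat > h.py <<'E'
import numpy as np,cv2
from rig import r
def cloud(n,d):
    c=r.get_calibration(n);K=c["K"];v,u=np.mgrid[:420,:560]
    xd=np.stack([(u-K[0,2])/K[0,0],(v-K[1,2])/K[1,1]],-1); x=xd.copy()
    for _ in range(8): x=xd/(1+c["k1"]*(x**2).sum(-1,keepdims=True))
    P=np.dstack([x*d[...,None],d]); T=np.array(c["world_to_cam"])
    W=(P-T[:3,3])@T[:3,:3]; W[d<=0]=np.nan
    return W
def hsv(p): return cv2.cvtColor(p,cv2.COLOR_BGR2HSV)
def axis(q):
    m=q.mean(0); w=np.linalg.svd(q-m)[2][0]; return m,w
E
cat > m.py <<'E'
from h import *
f={n:np.load(n+"0.npz") for n in("scene","top")}
cv2.imwrite("pics/crop.png",cv2.resize(np.hstack([f["top"]["p"][190:330,160:260],f["top"]["p"][190:330,300:450]]),None,fx=3,fy=3,interpolation=2))
box={"top":dict(red=(362,225,398,272),grey=(405,210,437,260),pull=(190,222,218,245),blue=(180,155,235,225),bottle=(115,175,155,212),s1=(310,258,345,292),s2=(362,288,392,325),base=(175,150,245,265),hood=(140,50,262,160)),
"scene":dict(red=(158,172,196,225),grey=(118,192,152,242),pull=(333,152,356,180),blue=(325,175,370,195),bottle=(412,172,442,197),s1=(205,158,245,190),s2=(162,142,192,178),base=(310,155,380,210),hood=(318,195,475,330))}
for n in f:
    p,d=f[n]["p"],f[n]["d"];W=cloud(n,d);H=hsv(p).astype(int);h,s,v=H[...,0],H[...,1],H[...,2]
    red=((h<9)|(h>172))&(s>110); blue=(h>100)&(h<130)&(s>120)
    def get(k,m):
        a,b,c,e=box[n][k];z=np.zeros_like(m);z[b:e,a:c]=1
        q=W[m&z]; return q[np.isfinite(q).all(1)]
    print(n)
    def pr(k,q):
        if len(q)<5: print(k,len(q));return
        m,w=axis(q); 
        w=w*np.sign(w[0]); e=(q-m)@w; o=(q-m)[:,:2]@np.array([-w[1],w[0]])
        print(k,len(q),"mid",np.round(m,4),"axis ang",round(np.degrees(np.arctan2(w[1],w[0])),2),"ext",np.round(np.percentile(e,[1,99]),4),"side",np.round(np.percentile(o,[1,99]),4),"z",np.round(np.percentile(q[:,2],[2,50,98]),4))
    Z=W[...,2]; al=np.ones_like(red)
    pr("red",get("red",Z>.035)); pr("redtop",get("red",Z>.054));pr("grey",get("grey",Z>.035))
    pr("pull",get("pull",red&(Z>.05)))
    pr("blue",get("blue",blue))
    b=get("blue",blue&(Z>.05))
    pr("bluehi",get("blue",blue&(Z>.058)))
    pr("bottle",get("bottle",Z>.03)); pr("s1",get("s1",red)); pr("s2",get("s2",red))
    pr("hoodtop",get("hood",(Z>.19)&(Z<.206)))
    q=get("hood",(Z>.19)&(Z<.206)); R=cv2.minAreaRect((q[:,:2]*1000).astype(np.float32)); print("hood rect",R)
    pr("base",get("base",(Z>.01)&(Z<.06)))
E
python3 m.py
```

```text
scene
red 718 mid [ 0.4694 -0.2923  0.0554] axis ang 6.69 ext [-0.0497  0.0391] side [-0.0216  0.0218] z [0.0375 0.0577 0.0633]
redtop 483 mid [ 0.4654 -0.293   0.0593] axis ang 6.85 ext [-0.0458  0.0415] side [-0.0164  0.0171] z [0.0543 0.0596 0.0636]
grey 790 mid [ 0.4801 -0.3897  0.0551] axis ang 6.28 ext [-0.0504  0.0395] side [-0.023   0.0206] z [0.0379 0.057  0.0633]
pull 118 mid [0.5424 0.0895 0.0875] axis ang 2.41 ext [-0.015   0.0137] side [-0.0072  0.0096] z [0.0722 0.089  0.0966]
blue 15 mid [0.5733 0.085  0.0649] axis ang 82.07 ext [-0.0256  0.0259] side [-0.0013  0.0015] z [0.062  0.0652 0.067 ]
bluehi 15 mid [0.5733 0.085  0.0649] axis ang 82.07 ext [-0.0256  0.0259] side [-0.0013  0.0015] z [0.062  0.0652 0.067 ]
bottle 402 mid [0.6709 0.2229 0.1099] axis ang -51.87 ext [-0.0637  0.1282] side [-0.0141  0.0175] z [0.0505 0.0928 0.2007]
s1 300 mid [ 0.4214 -0.1711  0.0285] axis ang 34.71 ext [-0.0342  0.0289] side [-0.011   0.0144] z [0.0142 0.0302 0.0351]
s2 287 mid [ 0.3395 -0.2694  0.0279] axis ang 7.4 ext [-0.0365  0.0292] side [-0.0142  0.0148] z [0.0105 0.0294 0.03
[... 1120 characters left out ...]
 0.2375 0.0734] axis ang 45.03 ext [-0.0414  0.0357] side [-0.007   0.0071] z [0.0342 0.0727 0.1064]
s1 329 mid [ 0.4154 -0.1713  0.0296] axis ang 33.48 ext [-0.0294  0.0304] side [-0.0143  0.0135] z [0.0207 0.0303 0.035 ]
s2 331 mid [ 0.3325 -0.271   0.0298] axis ang 5.59 ext [-0.0292  0.0311] side [-0.015  0.013] z [0.0234 0.0303 0.0343]
hoodtop 7123 mid [0.7805 0.0507 0.1977] axis ang 85.25 ext [-0.1097  0.1122] side [-0.1213  0.0826] z [0.1934 0.1977 0.2008]
hood rect ((801.9030151367188, 51.11408996582031), (225.06744384765625, 206.91152954101562), 81.90469360351562)
base 5580 mid [0.6076 0.0759 0.0313] axis ang -6.19 ext [-0.1216  0.1285] side [-0.0649  0.0819] z [0.0115 0.0382 0.051 ]
```

View pics/crop.png

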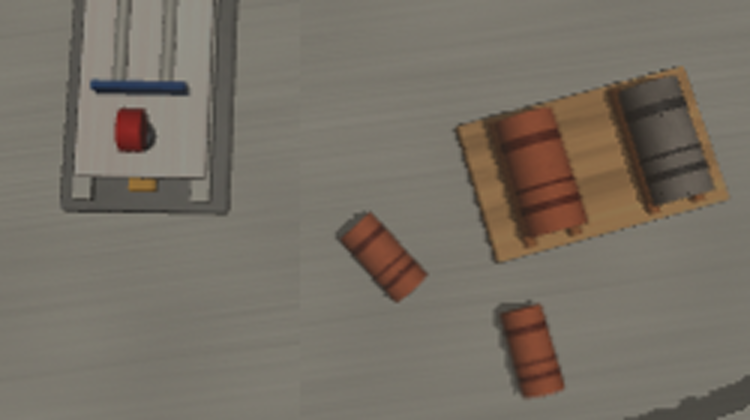

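The crop confirms it: the rack core measures about 90 × 46 mm, while the loose ones are about 60 × 28 mm. Refining the carriage next and working out the first moves.

```bash
cat >> h.py <<'E'
from scipy.spatial.transform import Rotation as Ro
def rot(yaw,tilt):
    a,t=np.radians([yaw,tilt]); f=np.array([np.cos(a),np.sin(a),0]);u=np.array([0,0,1.])
    x=np.cos(t)*f+np.sin(t)*u; z=np.sin(t)*f-np.cos(t)*u
    return np.column_stack([x,np.cross(z,x),z])
def plan(targets,s=None):
    "targets: (grasp-or-tcp pos, yaw, tilt); prints rows values from measured pose"
    s=s or r.get_state(); p=np.array(s["eef_pos"]);R=np.array(s["orientation"])
    for q,yaw,tilt in targets:
        d=R.T@(np.array(q)-p)/.2; w=Ro.from_matrix(R.T@rot(yaw,tilt)).as_rotvec(degrees=True)/90
        print("xyz",np.round(d,3),"w",np.round(w,3),"mm",round(np.linalg.norm(d)*200))
def tcp(g,yaw,tilt,back=.019): return np.array(g)+back*rot(yaw,tilt)[:,2]
E
python3 - <<'E'
from h import *
f=np.load("top0.npz");W=cloud("top",f["d"]);H=hsv(f["p"]).astype(int);h,s=H[...,0],H[...,1]
for lim,b in (("far",(160,180)),("near",(208,225))):
    m=np.zeros((420,560),bool);m[b[0]:b[1],180:235]=1;m&=(h>95)&(h<130)&(s>90)
    q=W[m];q=q[np.isfinite(q).all(1)];m_,w=axis(q);e=(q-m_)@w
    mid=m_+w*(e.max()+e.min())/2
    print(lim,len(q),np.round(mid,4),np.degrees(np.arctan2(w[1],w[0])),np.ptp(e))
plan([((.463,-.294,.12),6.9,15),(tcp((.463,-.294,.040),6.9,15),6.9,15)])
E
```

```text
far 60 [0.6834 0.068  0.0635] -97.45089598781648 0.06715262219864945
near 78 [0.5731 0.0838 0.0635] -98.49240892741295 0.06867044632899016
xyz [ 1.872 -0.994  0.427] w [-0.012  0.166  0.084] mm 432
xyz [ 1.896 -0.989  0.919] w [-0.012  0.166  0.084] mm 466
```

```bash
python3 -m crank '[{"jaw":0,"x":0.2,"y":-0.1,"z":0.02,"wx":0,"wy":0.04,"wz":0.02},{"jaw":0,"x":0.4,"y":-0.2,"z":0.05,"wx":0,"wy":0.08,"wz":0.04},{"jaw":0,"x":0.6,"y":-0.3,"z":0.1,"wx":-0.01,"wy":0.12,"wz":0.06},{"jaw":0,"x":0.8,"y":-0.4,"z":0.12,"wx":-0.01,"wy":0.166,"wz":0.084},{"jaw":0,"x":0.94,"y":-0.5,"z":0.15,"wx":-0.012,"wy":0.166,"wz":0.084},{"jaw":0,"x":0.94,"y":-0.5,"z":0.15,"wx":-0.012,"wy":0.166,"wz":0.084},{"jaw":0,"x":0.94,"y":-0.5,"z":0.15,"wx":-0.012,"wy":0.166,"wz":0.084}]'
python3 -c "
from h import *
plan([((.463,-.294,.12),6.9,15),(tcp((.463,-.294,.040),6.9,15),6.9,15)])"
```

```text
t: 0.68
eef_pos: [0.3086, -0.4348, 0.1754]
orientation: [[0.959, 0.124, 0.256], [0.12, -0.992, 0.031], [0.258, 0.001, -0.966]]
ft_force: [-1.1, -0.0, 0.3]
width: 0.999
finger_force: 0.0
xyz [ 0.753 -0.603  0.488] w [-0.     0.001  0.003] mm 216
xyz [ 0.65  -0.603  0.969] w [-0.     0.001  0.003] mm 263
```

```bash
python3 -m crank '[{"jaw":0,"x":0.15,"y":-0.12,"z":0.08},{"jaw":0,"x":0.3,"y":-0.24,"z":0.16},{"jaw":0,"x":0.45,"y":-0.36,"z":0.26},{"jaw":0,"x":0.6,"y":-0.48,"z":0.36},{"jaw":0,"x":0.75,"y":-0.603,"z":0.48},{"jaw":0,"x":0.75,"y":-0.603,"z":0.488},{"jaw":0,"x":0.75,"y":-0.603,"z":0.488},{"jaw":0,"x":0.75,"y":-0.603,"z":0.488}]'
python3 -c "
from h import *
plan([(tcp((.463,-.294,.040),6.9,15),6.9,15)])"
```

```text
xyz [ 0.65  -0.603  0.969] w [-0.     0.001  0.003] mm 263invalid input at $[0]: expected keys jaw, x, y, z, wx, wy, wz
```

```bash
python3 -m crank '[{"jaw":0,"x":0.15,"y":-0.12,"z":0.08,"wx":0,"wy":0,"wz":0},{"jaw":0,"x":0.3,"y":-0.24,"z":0.16,"wx":0,"wy":0,"wz":0},{"jaw":0,"x":0.45,"y":-0.36,"z":0.26,"wx":0,"wy":0,"wz":0},{"jaw":0,"x":0.6,"y":-0.48,"z":0.36,"wx":0,"wy":0,"wz":0},{"jaw":0,"x":0.75,"y":-0.603,"z":0.48,"wx":0,"wy":0,"wz":0},{"jaw":0,"x":0.75,"y":-0.603,"z":0.488,"wx":0,"wy":0,"wz":0},{"jaw":0,"x":0.75,"y":-0.603,"z":0.488,"wx":0,"wy":0,"wz":0},{"jaw":0,"x":0.75,"y":-0.603,"z":0.488,"wx":0,"wy":0,"wz":0}]'
python3 -c "
from h import *
plan([(tcp((.463,-.294,.07),6.9,15),6.9,15),(tcp((.463,-.294,.040),6.9,15),6.9,15)])"
```

```text
t: 1.35
eef_pos: [0.4614, -0.2976, 0.1203]
orientation: [[0.959, 0.121, 0.255], [0.118, -0.993, 0.029], [0.257, 0.002, -0.966]]
ft_force: [0.1, -0.6, 0.1]
width: 0.999
finger_force: 0.0
xyz [-0.055 -0.018  0.34 ] w [0.001 0.001 0.001] mm 69
xyz [-0.093 -0.018  0.485] w [0.001 0.001 0.001] mm 99
```

```bash
python3 -m crank '[{"jaw":0,"x":-0.03,"y":-0.018,"z":0.1,"wx":0,"wy":0,"wz":0},{"jaw":0,"x":-0.045,"y":-0.018,"z":0.22,"wx":0,"wy":0,"wz":0},{"jaw":0,"x":-0.055,"y":-0.018,"z":0.34,"wx":0,"wy":0,"wz":0},{"jaw":0,"x":-0.075,"y":-0.018,"z":0.41,"wx":0,"wy":0,"wz":0},{"jaw":0,"x":-0.093,"y":-0.018,"z":0.485,"wx":0,"wy":0,"wz":0},{"jaw":0,"x":-0.093,"y":-0.018,"z":0.485,"wx":0,"wy":0,"wz":0},{"jaw":0,"x":-0.093,"y":-0.018,"z":0.485,"wx":0,"wy":0,"wz":0}]'
python3 -m crank '[{"jaw":1,"x":0,"y":0,"z":0,"wx":0,"wy":0,"wz":0},{"jaw":1,"x":0,"y":0,"z":0,"wx":0,"wy":0,"wz":0},{"jaw":1,"x":0,"y":0,"z":0,"wx":0,"wy":0,"wz":0},{"jaw":1,"x":0,"y":0,"z":0,"wx":0,"wy":0,"wz":0},{"jaw":1,"x":0,"y":0,"z":0,"wx":0,"wy":0,"wz":0},{"jaw":1,"x":0,"y":0,"z":0,"wx":0,"wy":0,"wz":0},{"jaw":1,"x":0,"y":0,"z":0,"wx":0,"wy":0,"wz":0},{"jaw":1,"x":0,"y":0,"z":0,"wx":0,"wy":0,"wz":0}]' 40
python3 -c "
from h import *
plan([((.463,-.294,.17),6.9,15)])"
```

```text
t: 1.93
eef_pos: [0.4673, -0.2941, 0.022]
orientation: [[0.96, 0.118, 0.256], [0.114, -0.993, 0.029], [0.257, 0.001, -0.966]]
ft_force: [-0.5, 0.5, 0.1]
width: 1.001
finger_force: 0.0
t: 2.6
eef_pos: [0.469, -0.2946, 0.0239]
orientation: [[0.959, 0.12, 0.259], [0.117, -0.993, 0.025], [0.26, 0.007, -0.966]]
ft_force: [-1.9, -4.7, 3.2]
width: 0.439
finger_force: 36.6
xyz [ 0.161 -0.002 -0.713] w [ 0.004 -0.001  0.001] mm 146
```

```bash
python3 -m crank '[{"jaw":1,"x":0.02,"y":0,"z":-0.07,"wx":0,"wy":0,"wz":0},{"jaw":1,"x":0.03,"y":0,"z":-0.14,"wx":0,"wy":0,"wz":0},{"jaw":1,"x":0.05,"y":0,"z":-0.22,"wx":0,"wy":0,"wz":0},{"jaw":1,"x":0.07,"y":0,"z":-0.3,"wx":0,"wy":0,"wz":0},{"jaw":1,"x":0.07,"y":0,"z":-0.3,"wx":0,"wy":0,"wz":0},{"jaw":1,"x":0.07,"y":0,"z":-0.3,"wx":0,"wy":0,"wz":0}]'
python3 - <<'E'
from h import *
o=[]
for n,(a,b,c,e) in {"scene":(120,100,280,250),"top":(320,190,480,340)}.items():
    p,d=r.grab_frame(n);np.savez(n+"1.npz",p=p,d=d);o.append(p[b:e,a:c])
cv2.imwrite("pics/lift.png",cv2.resize(np.hstack(o),None,fx=2.5,fy=2.5,interpolation=2))
print(r.get_state()["width"],r.get_state()["finger_force"])
E
```

```text
t: 3.1
eef_pos: [0.4667, -0.2927, 0.0837]
orientation: [[0.959, 0.121, 0.257], [0.117, -0.993, 0.029], [0.259, 0.002, -0.966]]
ft_force: [0.5, -0.2, -4.9]
width: 0.438
finger_force: 35.9
0.4378057657789889 35.92644453048706
```

View pics/lift.png

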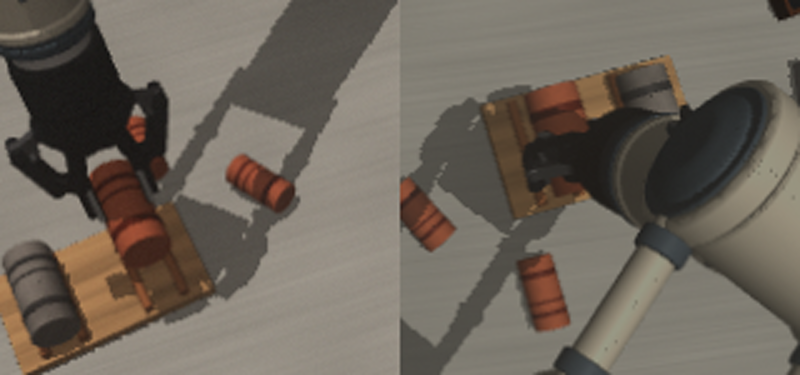

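The picture shows the core held and clear of the rack bars; in the left half it is at (130,215). Next I check its pose in the hand from the depth data.

```bash
python3 - <<'E'
from h import *
from scipy.optimize import least_squares
Q=[]
s=r.get_state();p0=np.array(s["eef_pos"])
for n,(a,b,c,e) in {"scene":(150,150,200,212),"top":(365,215,405,275)}.items():
    f=np.load(n+"1.npz");W=cloud(n,f["d"]);H=hsv(f["p"]).astype(int)
    m=np.zeros((420,560),bool);m[b:e,a:c]=1
    m&=((H[...,0]<9)|(H[...,0]>172))&(H[...,1]>110)&(W[...,2]>.07)&(np.linalg.norm(W-p0,axis=2)<.07)
    q=W[m];Q.append(q);print(n,len(q),np.round(q.mean(0),4),np.round(np.ptp(q,axis=0),3))
q=np.vstack(Q)
def ax(v): 
    w=np.array([np.cos(v[2])*np.cos(v[3]),np.sin(v[2])*np.cos(v[3]),np.sin(v[3])]);return np.array([p0[0],v[0],v[1]]),w
def res(v):
    c,w=ax(v);d=q-c;return np.linalg.norm(np.cross(d,w),axis=1)-.023
for v0 in [0,]:
    o=least_squares(res,[p0[1],p0[2]+.015,.12,0.],loss="soft_l1",f_scale=.002)
    c,w=ax(o.x);t=(q-c)@w;print("c",np.round(c,4),"yaw,pitch",np.round(np.degrees(o.x[2:]),1),"t",np.round(np.percentile(t,[1,99]),4),"rms",np.std(o.fun))
E
```

```text
scene 758 [ 0.4717 -0.2905  0.1138] [0.092 0.051 0.047]
top 290 [ 0.4817 -0.2884  0.1158] [0.089 0.043 0.022]
c [ 0.4658 -0.2911  0.0972] yaw,pitch [ 7.5 -0.4] t [-0.0476  0.0398] rms 0.0038833662813237526
```

```bash
python3 -c "
from h import *
plan([((.48,-.27,.16),5,15),((.52,-.14,.175),-3,15),((.56,-.09,.175),-8.1,15)])"
```

```text
xyz [ 0.182 -0.1   -0.358] w [-0.006  0.002  0.021] mm 83
xyz [ 0.469 -0.721 -0.359] w [-0.029  0.002  0.107] mm 186
xyz [ 0.69  -0.945 -0.3  ] w [-0.043  0.002  0.161] mm 242
```

```bash
python3 -m crank '[{"jaw":1,"x":0.05,"y":-0.02,"z":-0.12,"wx":0,"wy":0,"wz":0},{"jaw":1,"x":0.1,"y":-0.06,"z":-0.24,"wx":0,"wy":0,"wz":0},{"jaw":1,"x":0.18,"y":-0.13,"z":-0.35,"wx":-0.006,"wy":0,"wz":0.02},{"jaw":1,"x":0.26,"y":-0.26,"z":-0.36,"wx":-0.012,"wy":0,"wz":0.05},{"jaw":1,"x":0.34,"y":-0.42,"z":-0.36,"wx":-0.02,"wy":0,"wz":0.08},{"jaw":1,"x":0.44,"y":-0.58,"z":-0.35,"wx":-0.03,"wy":0,"wz":0.11},{"jaw":1,"x":0.54,"y":-0.74,"z":-0.33,"wx":-0.036,"wy":0,"wz":0.14},{"jaw":1,"x":0.64,"y":-0.86,"z":-0.31,"wx":-0.043,"wy":0.002,"wz":0.161},{"jaw":1,"x":0.69,"y":-0.945,"z":-0.3,"wx":-0.043,"wy":0.002,"wz":0.161},{"jaw":1,"x":0.69,"y":-0.945,"z":-0.3,"wx":-0.043,"wy":0.002,"wz":0.161},{"jaw":1,"x":0.69,"y":-0.945,"z":-0.3,"wx":-0.043,"wy":0.002,"wz":0.161}]'
python3 -c "
from h import *
plan([((.633,.075,.16),-8.1,15),((.633,.075,.09),-8.1,15)])"
```

```text
t: 4.12
eef_pos: [0.5602, -0.089, 0.1744]
orientation: [[0.957, -0.137, 0.255], [-0.133, -0.991, -0.036], [0.258, 0.001, -0.966]]
ft_force: [-0.1, 0.2, -5.0]
width: 0.435
finger_force: 36.9
xyz [ 0.221 -0.862  0.133] w [-0.     0.001  0.002] mm 180
xyz [ 0.131 -0.862  0.471] w [-0.     0.001  0.002] mm 198
```

```bash
python3 -m crank '[{"jaw":1,"x":0.04,"y":-0.12,"z":0.02,"wx":0,"wy":0,"wz":0},{"jaw":1,"x":0.08,"y":-0.28,"z":0.04,"wx":0,"wy":0,"wz":0},{"jaw":1,"x":0.12,"y":-0.44,"z":0.06,"wx":0,"wy":0,"wz":0},{"jaw":1,"x":0.16,"y":-0.6,"z":0.09,"wx":0,"wy":0,"wz":0},{"jaw":1,"x":0.2,"y":-0.75,"z":0.11,"wx":0,"wy":0,"wz":0},{"jaw":1,"x":0.22,"y":-0.862,"z":0.133,"wx":0,"wy":0,"wz":0},{"jaw":1,"x":0.22,"y":-0.862,"z":0.133,"wx":0,"wy":0,"wz":0},{"jaw":1,"x":0.19,"y":-0.862,"z":0.25,"wx":0,"wy":0,"wz":0},{"jaw":1,"x":0.16,"y":-0.862,"z":0.36,"wx":0,"wy":0,"wz":0},{"jaw":1,"x":0.131,"y":-0.862,"z":0.47,"wx":0,"wy":0,"wz":0},{"jaw":1,"x":0.131,"y":-0.862,"z":0.47,"wx":0,"wy":0,"wz":0},{"jaw":1,"x":0.131,"y":-0.862,"z":0.47,"wx":0,"wy":0,"wz":0}]'
python3 - <<'E'
from h import *
o=[]
for n,(a,b,c,e) in {"scene":(270,100,430,250),"top":(130,120,290,270)}.items():
    p,d=r.grab_frame(n);np.savez(n+"2.npz",p=p,d=d);o.append(p[b:e,a:c])
cv2.imwrite("pics/over.png",cv2.resize(np.hstack(o),None,fx=2.5,fy=2.5,interpolation=2))
plan([((.633,.075,.057),-8.1,15),((.633,.075,.051),-8.1,15)])
E
```

```text
t: 5.12
eef_pos: [0.6326, 0.0715, 0.0899]
orientation: [[0.957, -0.142, 0.254], [-0.137, -0.99, -0.039], [0.256, 0.003, -0.967]]
ft_force: [-0.3, 0.4, -4.3]
width: 0.436
finger_force: 37.0
xyz [-0.06  -0.013  0.177] w [ 0.001 -0.003 -0.   ] mm 38
xyz [-0.068 -0.013  0.206] w [ 0.001 -0.003 -0.   ] mm 43
```

View pics/over.png

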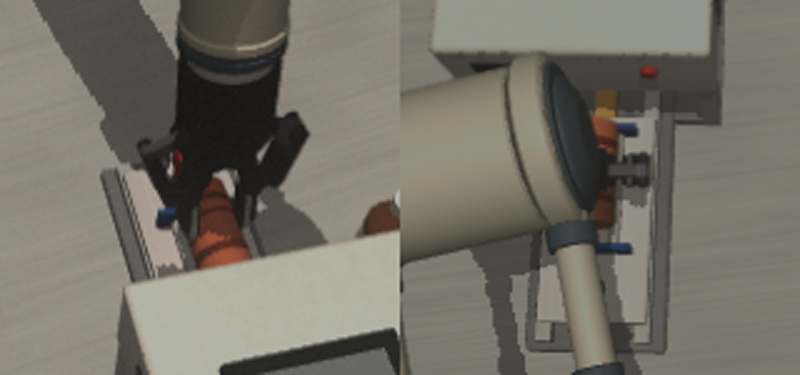

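The core is in the hand above the trough, right half rows 118–228, between the blue walls at rows 128 and 248. Parallax makes it look forward, so I check the fit numerically.

```bash
python3 - <<'E'
from h import *
p0=np.array(r.get_state()["eef_pos"]);a=np.radians(-8.1);fx=np.array([np.cos(a),np.sin(a)]);c0=np.array([.6283,.0759])
for n,(x0,b,c,e) in {"scene":(340,160,375,212),"top":(200,160,220,215)}.items():
    f=np.load(n+"2.npz");W=cloud(n,f["d"]);H=hsv(f["p"]).astype(int)
    m=np.zeros((420,560),bool);m[b:e,x0:c]=1
    m1=m&((H[...,0]<9)|(H[...,0]>172))&(H[...,1]>110)&(W[...,2]>.08)&(np.linalg.norm(W-p0,axis=2)<.075)
    q=W[m1];t=(q[:,:2]-c0)@fx;y=(q[:,:2]-c0)@[-fx[1],fx[0]]
    print(n,len(q),"t",np.round(np.percentile(t,[1,99]),4),"y",np.round(np.percentile(y,[1,99]),4),"z",np.round(np.percentile(q[:,2],[1,50,99]),4), "tcp t",(p0[:2]-c0)@fx,(p0[:2]-c0)@[-fx[1],fx[0]])
    m2=m*0;m2[b-20:e+20,195:245]=1
    q=W[(m2>0)&(H[...,0]>95)&(H[...,0]<130)&(H[...,1]>90)&(W[...,2]<.075)]
    if len(q): t=(q[:,:2]-c0)@fx;print("walls t",np.round(np.percentile(t[t>0],[2,50,98]),4),np.round(np.percentile(t[t<0],[2,50,98]),4))
E
```

```text
scene 489 t [-0.0399  0.0376] y [-0.0237  0.0153] z [0.1094 0.1259 0.1298] tcp t 0.007091857805399392 -0.0027944624191993004
top 111 t [-0.0434  0.0419] y [-0.0262 -0.0096] z [0.1118 0.1234 0.1291] tcp t 0.007091857805399392 -0.0027944624191993004
walls t [0.0538 0.0555 0.0579] [-0.0575 -0.0551 -0.0521]
```

```bash
python3 -m crank '[{"jaw":1,"x":-0.01,"y":-0.01,"z":0.04,"wx":0,"wy":0,"wz":0},{"jaw":1,"x":-0.025,"y":-0.013,"z":0.08,"wx":0,"wy":0,"wz":0},{"jaw":1,"x":-0.04,"y":-0.013,"z":0.12,"wx":0,"wy":0,"wz":0},{"jaw":1,"x":-0.05,"y":-0.013,"z":0.15,"wx":0,"wy":0,"wz":0},{"jaw":1,"x":-0.057,"y":-0.013,"z":0.165,"wx":0,"wy":0,"wz":0},{"jaw":1,"x":-0.06,"y":-0.013,"z":0.177,"wx":0,"wy":0,"wz":0},{"jaw":1,"x":-0.06,"y":-0.013,"z":0.177,"wx":0,"wy":0,"wz":0},{"jaw":1,"x":-0.06,"y":-0.013,"z":0.177,"wx":0,"wy":0,"wz":0}]'
python3 -m crank '[{"jaw":1,"x":-0.001,"y":0,"z":0.005,"wx":0,"wy":0,"wz":0},{"jaw":1,"x":-0.003,"y":0,"z":0.01,"wx":0,"wy":0,"wz":0},{"jaw":1,"x":-0.004,"y":0,"z":0.015,"wx":0,"wy":0,"wz":0},{"jaw":1,"x":-0.004,"y":0,"z":0.015,"wx":0,"wy":0,"wz":0}]'
```

```text
t: 5.88
eef_pos: [0.6324, 0.076, 0.0555]
orientation: [[0.956, -0.14, 0.259], [-0.135, -0.99, -0.038], [0.262, 0.001, -0.965]]
ft_force: [0.6, 0.0, -4.9]
width: 0.435
finger_force: 37.0
t: 6.22
eef_pos: [0.6328, 0.0761, 0.0529]
orientation: [[0.955, -0.14, 0.26], [-0.135, -0.99, -0.037], [0.263, 0.0, -0.965]]
ft_force: [0.2, 0.2, -3.1]
width: 0.435
finger_force: 37.1
```

```bash
python3 -m crank '[{"jaw":1,"x":-0.001,"y":0,"z":0.005,"wx":0,"wy":0,"wz":0},{"jaw":1,"x":-0.002,"y":0,"z":0.008,"wx":0,"wy":0,"wz":0},{"jaw":1,"x":-0.002,"y":0,"z":0.008,"wx":0,"wy":0,"wz":0}]'
```

```text
t: 6.47
eef_pos: [0.6334, 0.0762, 0.0526]
orientation: [[0.955, -0.14, 0.262], [-0.135, -0.99, -0.037], [0.265, 0.0, -0.964]]
ft_force: [-0.4, 1.8, 4.0]
width: 0.435
finger_force: 39.7
```

Seated (about 9 N). Releasing.

```bash
python3 -m crank '[{"jaw":0.5,"x":0,"y":0,"z":0,"wx":0,"wy":0,"wz":0},{"jaw":0.4,"x":0,"y":0,"z":0,"wx":0,"wy":0,"wz":0},{"jaw":0.3,"x":0,"y":0,"z":0,"wx":0,"wy":0,"wz":0},{"jaw":0.2,"x":0,"y":0,"z":0,"wx":0,"wy":0,"wz":0},{"jaw":0.15,"x":0,"y":0,"z":0,"wx":0,"wy":0,"wz":0},{"jaw":0.15,"x":0,"y":0,"z":0,"wx":0,"wy":0,"wz":0},{"jaw":0.15,"x":0,"y":0,"z":0,"wx":0,"wy":0,"wz":0},{"jaw":0.15,"x":0,"y":0,"z":0,"wx":0,"wy":0,"wz":0}]'
python3 -c "
from h import *
plan([((.633,.076,.12),-8.1,15),((.55,.09,.16),-8.1,20),((.48,.1,.17),-8.1,40)])"
```

```text
t: 7.13
eef_pos: [0.6323, 0.0759, 0.0505]
orientation: [[0.956, -0.14, 0.259], [-0.135, -0.99, -0.038], [0.262, 0.001, -0.965]]
ft_force: [0.1, 1.0, -0.4]
width: 0.849
finger_force: 0.0
xyz [ 0.094 -0.001 -0.334] w [ 0.001 -0.002  0.   ] mm 69
xyz [-0.26  -0.011 -0.637] w [0.001 0.054 0.   ] mm 138
xyz [-0.588 -0.012 -0.778] w [0.    0.276 0.001] mm 195
```

```bash
python3 -m crank '[{"jaw":0.15,"x":0.03,"y":0,"z":-0.1,"wx":0,"wy":0,"wz":0},{"jaw":0.15,"x":0.06,"y":0,"z":-0.22,"wx":0,"wy":0,"wz":0},{"jaw":0.15,"x":0.09,"y":0,"z":-0.33,"wx":0,"wy":0,"wz":0},{"jaw":0.15,"x":-0.02,"y":0,"z":-0.45,"wx":0,"wy":0,"wz":0},{"jaw":0.1,"x":-0.14,"y":-0.01,"z":-0.56,"wx":0,"wy":0.03,"wz":0},{"jaw":0,"x":-0.26,"y":-0.01,"z":-0.64,"wx":0,"wy":0.06,"wz":0},{"jaw":0,"x":-0.4,"y":-0.01,"z":-0.7,"wx":0,"wy":0.13,"wz":0},{"jaw":0,"x":-0.5,"y":-0.01,"z":-0.75,"wx":0,"wy":0.2,"wz":0},{"jaw":0,"x":-0.588,"y":-0.01,"z":-0.778,"wx":0,"wy":0.276,"wz":0},{"jaw":0,"x":-0.588,"y":-0.01,"z":-0.778,"wx":0,"wy":0.276,"wz":0},{"jaw":0,"x":-0.588,"y":-0.01,"z":-0.778,"wx":0,"wy":0.276,"wz":0}]'
python3 - <<'E'
from h import *
o=[]
for n,(a,b,c,e) in {"scene":(270,100,430,250),"top":(130,120,290,270)}.items():
    p,d=r.grab_frame(n);np.savez(n+"3.npz",p=p,d=d);o.append(p[b:e,a:c])
cv2.imwrite("pics/laid.png",cv2.resize(np.hstack(o),None,fx=2.5,fy=2.5,interpolation=2))
E
```

```text
t: 8.05
eef_pos: [0.481, 0.1024, 0.1628]
orientation: [[0.766, -0.139, 0.628], [-0.103, -0.99, -0.094], [0.635, 0.007, -0.773]]
ft_force: [-1.1, -0.4, -1.7]
width: 1.006
finger_force: 0.0
```

View pics/laid.png

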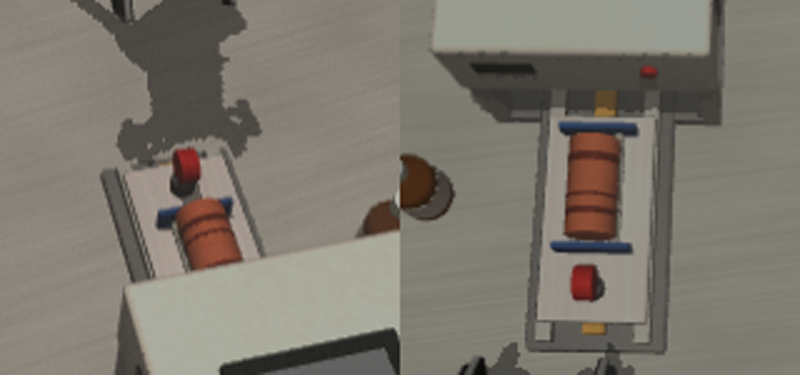

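The core lies between the blue walls, with its middle near (592,185) in the right half; the pull is at (583,283). Checking the carriage position and planning the grasp on the pull.

```bash
python3 - <<'E'
from h import *
a=np.radians(-8.1);fx=np.array([np.cos(a),np.sin(a)]);fy=np.array([-fx[1],fx[0]]);c0=np.array([.6283,.0759])
f=np.load("top3.npz");W=cloud("top",f["d"]);H=hsv(f["p"]).astype(int)
m=np.zeros((420,560),bool);m[160:245,180:240]=1
red=((H[...,0]<9)|(H[...,0]>172))&(H[...,1]>110)
for nm,k in dict(blue=(H[...,0]>95)&(H[...,0]<130)&(H[...,1]>90),core=red&(np.arange(420)[:,None]<216),pull=red&(np.arange(420)[:,None]>222)&(W[...,2]>.06)).items():
    q=W[m&k];q=q[np.isfinite(q).all(1)];t=(q[:,:2]-c0)@fx;y=(q[:,:2]-c0)@fy
    if nm=="blue":print("walls",np.median(t[t>0]),np.median(t[t<0]),np.median(y))
    else: print(nm,len(q),np.round(np.percentile(t,[1,99]),4),np.round(np.percentile(y,[1,50,99]),4),np.round(np.percentile(q[:,2],[1,99]),4))
g=np.r_[c0-.092*fx,.078]; print(g)
R=rot(-8.1,40);T=tcp(g,-8.1,40)
plan([(T-.06*R[:,2],-8.1,40),(T,-8.1,40)])
E
```

```text
walls 0.056282515161558674 -0.05524596434082632 0.0014577195031219947
core 766 [-0.0469  0.0416] [-0.0216 -0.0033  0.0197] [0.061  0.0916]
pull 132 [-0.1051 -0.0769] [-0.009  -0.0015  0.0091] [0.073  0.0953]
[0.53721782 0.08886291 0.078     ]
xyz [-0.085  0.026  0.328] w [0.001 0.002 0.001] mm 68
xyz [-0.084  0.026  0.628] w [0.001 0.002 0.001] mm 127
```

```bash
python3 -m crank '[{"jaw":0,"x":-0.04,"y":0.013,"z":0.11,"wx":0,"wy":0,"wz":0},{"jaw":0,"x":-0.085,"y":0.026,"z":0.22,"wx":0,"wy":0,"wz":0},{"jaw":0,"x":-0.085,"y":0.026,"z":0.33,"wx":0,"wy":0,"wz":0},{"jaw":0,"x":-0.085,"y":0.026,"z":0.43,"wx":0,"wy":0,"wz":0},{"jaw":0,"x":-0.085,"y":0.026,"z":0.53,"wx":0,"wy":0,"wz":0},{"jaw":0,"x":-0.084,"y":0.026,"z":0.6,"wx":0,"wy":0,"wz":0},{"jaw":0,"x":-0.084,"y":0.026,"z":0.628,"wx":0,"wy":0,"wz":0},{"jaw":0,"x":-0.084,"y":0.026,"z":0.628,"wx":0,"wy":0,"wz":0},{"jaw":0,"x":-0.084,"y":0.026,"z":0.628,"wx":0,"wy":0,"wz":0}]'
python3 -m crank '[{"jaw":0.5,"x":0,"y":0,"z":0,"wx":0,"wy":0,"wz":0},{"jaw":0.7,"x":0,"y":0,"z":0,"wx":0,"wy":0,"wz":0},{"jaw":0.8,"x":0,"y":0,"z":0,"wx":0,"wy":0,"wz":0},{"jaw":1,"x":0,"y":0,"z":0,"wx":0,"wy":0,"wz":0},{"jaw":1,"x":0,"y":0,"z":0,"wx":0,"wy":0,"wz":0},{"jaw":1,"x":0,"y":0,"z":0,"wx":0,"wy":0,"wz":0},{"jaw":1,"x":0,"y":0,"z":0,"wx":0,"wy":0,"wz":0},{"jaw":1,"x":0,"y":0,"z":0,"wx":0,"wy":0,"wz":0},{"jaw":1,"x":0,"y":0,"z":0,"wx":0,"wy":0,"wz":0},{"jaw":1,"x":0,"y":0,"z":0,"wx":0,"wy":0,"wz":0}]' 50
python3 -c "
from h import *
p=np.array(r.get_state()['eef_pos']);f=np.array([np.cos(np.radians(-8.1)),np.sin(np.radians(-8.1)),0])
plan([(p+[0,0,.005],-8.1,40),(p+[0,0,.016],-8.1,40)]+[(p+[0,0,.016]+f*d,-8.1,40) for d in(.05,.1,.148)])"
```

```text
t: 8.9
eef_pos: [0.5505, 0.086, 0.0655]
orientation: [[0.758, -0.143, 0.636], [-0.109, -0.99, -0.093], [0.643, 0.002, -0.766]]
ft_force: [1.1, 0.6, 0.9]
width: 1.0
finger_force: 0.0
t: 9.73
eef_pos: [0.55, 0.0887, 0.0641]
orientation: [[0.759, -0.139, 0.636], [-0.108, -0.99, -0.088], [0.642, -0.001, -0.766]]
ft_force: [0.8, 8.1, -0.6]
width: 0.187
finger_force: 51.5
xyz [ 0.016 -0.    -0.019] w [-0.001  0.     0.   ] mm 5
xyz [ 0.051 -0.    -0.061] w [-0.001  0.     0.   ] mm 16
xyz [0.243 0.    0.099] w [-0.001  0.     0.   ] mm 52
xyz [0.435 0.001 0.26 ] w [-0.001  0.     0.   ] mm 101
xyz [0.619 0.001 0.414] w [-0.001  0.     0.   ] mm 149
```

```bash
python3 -m crank '[{"jaw":1,"x":0.008,"y":-0.006,"z":-0.01,"wx":0,"wy":0,"wz":0},{"jaw":1,"x":0.016,"y":-0.012,"z":-0.019,"wx":0,"wy":0,"wz":0},{"jaw":1,"x":0.03,"y":-0.012,"z":-0.036,"wx":0,"wy":0,"wz":0},{"jaw":1,"x":0.042,"y":-0.012,"z":-0.05,"wx":0,"wy":0,"wz":0},{"jaw":1,"x":0.051,"y":-0.012,"z":-0.061,"wx":0,"wy":0,"wz":0},{"jaw":1,"x":0.051,"y":-0.012,"z":-0.061,"wx":0,"wy":0,"wz":0},{"jaw":1,"x":0.051,"y":-0.012,"z":-0.061,"wx":0,"wy":0,"wz":0},{"jaw":1,"x":0.051,"y":-0.012,"z":-0.061,"wx":0,"wy":0,"wz":0}]'
python3 -c "
from h import *
p=np.array(r.get_state()['eef_pos']);f=np.array([np.cos(np.radians(-8.1)),np.sin(np.radians(-8.1)),0])
plan([(p+f*d,-8.1,40) for d in(.05,.1,.142)])"
```

```text
t: 10.4
eef_pos: [0.5496, 0.0888, 0.0785]
orientation: [[0.761, -0.142, 0.634], [-0.107, -0.99, -0.093], [0.64, 0.003, -0.768]]
ft_force: [-1.9, 2.5, -5.9]
width: 0.188
finger_force: 51.1
xyz [ 0.192 -0.     0.16 ] w [0.002 0.002 0.001] mm 50
xyz [ 0.384 -0.     0.32 ] w [0.002 0.002 0.001] mm 100
xyz [ 0.545 -0.001  0.455] w [0.002 0.002 0.001] mm 142
```

```bash
python3 -m crank '[{"jaw":1,"x":0.01,"y":0,"z":0.008,"wx":0,"wy":0,"wz":0},{"jaw":1,"x":0.03,"y":0,"z":0.025,"wx":0,"wy":0,"wz":0},{"jaw":1,"x":0.06,"y":0,"z":0.05,"wx":0,"wy":0,"wz":0},{"jaw":1,"x":0.09,"y":0,"z":0.075,"wx":0,"wy":0,"wz":0},{"jaw":1,"x":0.12,"y":0,"z":0.1,"wx":0,"wy":0,"wz":0},{"jaw":1,"x":0.15,"y":0,"z":0.125,"wx":0,"wy":0,"wz":0},{"jaw":1,"x":0.18,"y":0,"z":0.15,"wx":0,"wy":0,"wz":0},{"jaw":1,"x":0.21,"y":0,"z":0.175,"wx":0,"wy":0,"wz":0},{"jaw":1,"x":0.24,"y":0,"z":0.2,"wx":0,"wy":0,"wz":0},{"jaw":1,"x":0.265,"y":0,"z":0.221,"wx":0,"wy":0,"wz":0},{"jaw":1,"x":0.28,"y":0,"z":0.233,"wx":0,"wy":0,"wz":0},{"jaw":1,"x":0.28,"y":0,"z":0.233,"wx":0,"wy":0,"wz":0}]'
python3 -c "
from h import *
p=np.array(r.get_state()['eef_pos']);f=np.array([np.cos(np.radians(-8.1)),np.sin(np.radians(-8.1)),0])
s=(p-[.5496,.0888,.0785]);print(s@f,s@np.cross([0,0,1],f),s[2])
plan([(np.array([.5496,.0888,.0785])+f*d,-8.1,40) for d in(.12,.138,.146,.150)])"
```

```text
t: 11.4
eef_pos: [0.623, 0.0782, 0.0796]
orientation: [[0.759, -0.142, 0.635], [-0.107, -0.99, -0.093], [0.642, 0.003, -0.767]]
ft_force: [1.2, 1.4, -5.4]
width: 0.193
finger_force: 50.9
0.07413620352102791 -0.00013787041238335802 0.0010714568300457666
xyz [ 0.172 -0.001  0.151] w [0.002 0.001 0.001] mm 46
xyz [ 0.241 -0.001  0.209] w [0.002 0.001 0.001] mm 64
xyz [ 0.272 -0.001  0.235] w [0.002 0.001 0.001] mm 72
xyz [ 0.287 -0.001  0.248] w [0.002 0.001 0.001] mm 76
```

```bash
python3 -m crank '[{"jaw":1,"x":0.01,"y":0,"z":0.009,"wx":0,"wy":0,"wz":0},{"jaw":1,"x":0.03,"y":0,"z":0.026,"wx":0,"wy":0,"wz":0},{"jaw":1,"x":0.06,"y":0,"z":0.052,"wx":0,"wy":0,"wz":0},{"jaw":1,"x":0.09,"y":0,"z":0.078,"wx":0,"wy":0,"wz":0},{"jaw":1,"x":0.12,"y":0,"z":0.104,"wx":0,"wy":0,"wz":0},{"jaw":1,"x":0.15,"y":0,"z":0.13,"wx":0,"wy":0,"wz":0},{"jaw":1,"x":0.18,"y":0,"z":0.156,"wx":0,"wy":0,"wz":0},{"jaw":1,"x":0.21,"y":0,"z":0.182,"wx":0,"wy":0,"wz":0},{"jaw":1,"x":0.23,"y":0,"z":0.199,"wx":0,"wy":0,"wz":0},{"jaw":1,"x":0.241,"y":0,"z":0.209,"wx":0,"wy":0,"wz":0},{"jaw":1,"x":0.241,"y":0,"z":0.209,"wx":0,"wy":0,"wz":0},{"jaw":1,"x":0.241,"y":0,"z":0.209,"wx":0,"wy":0,"wz":0}]'
python3 -m crank '[{"jaw":1,"x":0.008,"y":0,"z":0.006,"wx":0,"wy":0,"wz":0},{"jaw":1,"x":0.015,"y":0,"z":0.013,"wx":0,"wy":0,"wz":0},{"jaw":1,"x":0.019,"y":0,"z":0.016,"wx":0,"wy":0,"wz":0},{"jaw":1,"x":0.019,"y":0,"z":0.016,"wx":0,"wy":0,"wz":0}]'
python3 -c "
from h import *
p=np.array(r.get_state()['eef_pos']);f=np.array([np.cos(np.radians(-8.1)),np.sin(np.radians(-8.1)),0])
s=(p-[.5496,.0888,.0785]);print(s@f,s@np.cross([0,0,1],f),s[2])"
```

```text
t: 12.4
eef_pos: [0.6855, 0.0693, 0.0783]
orientation: [[0.759, -0.142, 0.635], [-0.107, -0.99, -0.093], [0.642, 0.003, -0.767]]
ft_force: [1.2, -0.6, -5.9]
width: 0.186
finger_force: 50.9
t: 12.73
eef_pos: [0.69, 0.0686, 0.0779]
orientation: [[0.76, -0.142, 0.634], [-0.107, -0.99, -0.093], [0.641, 0.003, -0.768]]
ft_force: [-1.3, -2.8, -6.2]
width: 0.184
finger_force: 51.1
0.14185902905622366 -0.00020160004670157687 -0.0005926260129263811
```

```bash
python3 -m crank '[{"jaw":1,"x":0.005,"y":0,"z":0.004,"wx":0,"wy":0,"wz":0},{"jaw":1,"x":0.01,"y":0,"z":0.008,"wx":0,"wy":0,"wz":0},{"jaw":1,"x":0.015,"y":0,"z":0.013,"wx":0,"wy":0,"wz":0},{"jaw":1,"x":0.015,"y":0,"z":0.013,"wx":0,"wy":0,"wz":0}]'
python3 -m crank '[{"jaw":1,"x":0.005,"y":0,"z":0.004,"wx":0,"wy":0,"wz":0},{"jaw":1,"x":0.01,"y":0,"z":0.008,"wx":0,"wy":0,"wz":0},{"jaw":1,"x":0.015,"y":0,"z":0.013,"wx":0,"wy":0,"wz":0},{"jaw":1,"x":0.015,"y":0,"z":0.013,"wx":0,"wy":0,"wz":0}]'
python3 -c "
from h import *
p=np.array(r.get_state()['eef_pos']);f=np.array([np.cos(np.radians(-8.1)),np.sin(np.radians(-8.1)),0])
s=(p-[.5496,.0888,.0785]);print(s@f,s@np.cross([0,0,1],f),s[2])"
```

```text
t: 13.07
eef_pos: [0.6942, 0.0681, 0.078]
orientation: [[0.76, -0.142, 0.634], [-0.107, -0.99, -0.093], [0.641, 0.003, -0.767]]
ft_force: [-0.5, -3.8, -5.2]
width: 0.189
finger_force: 51.0
t: 13.4
eef_pos: [0.6948, 0.0679, 0.0737]
orientation: [[0.766, -0.142, 0.627], [-0.108, -0.99, -0.093], [0.634, 0.004, -0.773]]
ft_force: [-15.4, 0.6, -5.1]
width: 0.187
finger_force: 52.1
0.14674194751271502 -0.000255856909464356 -0.004824498186863521
```

At the end stop (15 N). I back off about 3 mm and lower the pull into the home hole.

```bash
python3 -c "
from h import *
f=np.array([np.cos(np.radians(-8.1)),np.sin(np.radians(-8.1)),0]);b=np.array([.5496,.0888,0])
plan([(b+f*.1442+[0,0,z],-8.1,40) for z in(.073,.069,.0645)])"
```

```text
xyz [-0.012 -0.001 -0.005] w [0.002 0.007 0.001] mm 3
xyz [-0.025 -0.001  0.01 ] w [0.002 0.007 0.001] mm 5
xyz [-0.039 -0.001  0.027] w [0.002 0.007 0.001] mm 10
```

```bash
python3 -m crank '[{"jaw":1,"x":-0.01,"y":0,"z":-0.009,"wx":0,"wy":0,"wz":0},{"jaw":1,"x":-0.021,"y":0,"z":-0.017,"wx":0,"wy":0,"wz":0},{"jaw":1,"x":-0.021,"y":0,"z":-0.017,"wx":0,"wy":0,"wz":0},{"jaw":1,"x":-0.035,"y":0,"z":-0.001,"wx":0,"wy":0,"wz":0},{"jaw":1,"x":-0.05,"y":0,"z":0.017,"wx":0,"wy":0,"wz":0},{"jaw":1,"x":-0.064,"y":0,"z":0.035,"wx":0,"wy":0,"wz":0},{"jaw":1,"x":-0.064,"y":0,"z":0.035,"wx":0,"wy":0,"wz":0},{"jaw":1,"x":-0.064,"y":0,"z":0.035,"wx":0,"wy":0,"wz":0}]'
python3 -c "
from h import *
p=np.array(r.get_state()['eef_pos']);f=np.array([np.cos(np.radians(-8.1)),np.sin(np.radians(-8.1)),0])
s=(p-[.5496,.0888,.0785]);print(s@f,s@np.cross([0,0,1],f),s[2])"
```

```text
t: 14.07
eef_pos: [0.693, 0.0683, 0.0647]
orientation: [[0.759, -0.142, 0.635], [-0.107, -0.99, -0.093], [0.642, 0.003, -0.767]]
ft_force: [-0.2, -4.3, -4.6]
width: 0.19
finger_force: 51.1
0.14489792389882078 -0.00012896095186682368 -0.01376606526712
```

The pull is down, within 1 mm of its dropped height. I let go and retreat back along the fingers.

```bash
python3 -m crank '[{"jaw":0.7,"x":0,"y":0,"z":0,"wx":0,"wy":0,"wz":0},{"jaw":0.5,"x":0,"y":0,"z":0,"wx":0,"wy":0,"wz":0},{"jaw":0.4,"x":0,"y":0,"z":0,"wx":0,"wy":0,"wz":0},{"jaw":0.4,"x":0,"y":0,"z":0,"wx":0,"wy":0,"wz":0},{"jaw":0.4,"x":0,"y":0,"z":0,"wx":0,"wy":0,"wz":0},{"jaw":0.4,"x":0,"y":0,"z":0,"wx":0,"wy":0,"wz":0}]'
python3 -m crank '[{"jaw":0.4,"x":0,"y":0,"z":-0.08,"wx":0,"wy":0,"wz":0},{"jaw":0.4,"x":0,"y":0,"z":-0.2,"wx":0,"wy":0,"wz":0},{"jaw":0.4,"x":0,"y":0,"z":-0.35,"wx":0,"wy":0,"wz":0},{"jaw":0.4,"x":0,"y":0,"z":-0.5,"wx":0,"wy":0,"wz":0},{"jaw":0.4,"x":-0.1,"y":0,"z":-0.65,"wx":0,"wy":0,"wz":0},{"jaw":0.4,"x":-0.25,"y":0,"z":-0.8,"wx":0,"wy":0,"wz":0},{"jaw":0.4,"x":-0.4,"y":0,"z":-0.9,"wx":0,"wy":0,"wz":0},{"jaw":0.4,"x":-0.4,"y":0,"z":-0.9,"wx":0,"wy":0,"wz":0},{"jaw":0.4,"x":-0.4,"y":0,"z":-0.9,"wx":0,"wy":0,"wz":0}]'
python3 - <<'E'
from h import *
o=[]
for n,(a,b,c,e) in {"scene":(270,100,430,250),"top":(130,120,290,270)}.items():
    p,d=r.grab_frame(n);np.savez(n+"4.npz",p=p,d=d);o.append(p[b:e,a:c])
cv2.imwrite("pics/end.png",cv2.resize(np.hstack(o),None,fx=2.5,fy=2.5,interpolation=2))
a=np.radians(-8.1);fx=np.array([np.cos(a),np.sin(a)]);c0=np.array([.6283,.0759])
f=np.load("top4.npz");W=cloud("top",f["d"]);H=hsv(f["p"]).astype(int)
k=((H[...,0]<9)|(H[...,0]>172))&(H[...,1]>110)&(W[...,2]>.06)&(W[...,2]<.12);k[:165]=0;k[215:]=0;k[:,:185]=0;k[:,235:]=0
q=W[k];t=(q[:,:2]-c0)@fx;print(len(q),np.percentile(t,[1,99]),np.percentile(q[:,2],[1,50,98]))
E
```

```text
t: 14.57
eef_pos: [0.6929, 0.0688, 0.0649]
orientation: [[0.759, -0.141, 0.635], [-0.107, -0.99, -0.092], [0.642, 0.002, -0.767]]
ft_force: [0.1, 0.5, 0.8]
width: 0.6
finger_force: 0.0
t: 15.32
eef_pos: [0.5169, 0.0945, 0.1526]
orientation: [[0.758, -0.14, 0.637], [-0.106, -0.99, -0.09], [0.644, 0.001, -0.765]]
ft_force: [0.8, 0.1, 0.5]
width: 0.6
finger_force: 0.0
97 [0.03931296 0.05939711] [0.07602344 0.0906615  0.09558819]
```

View pics/end.png

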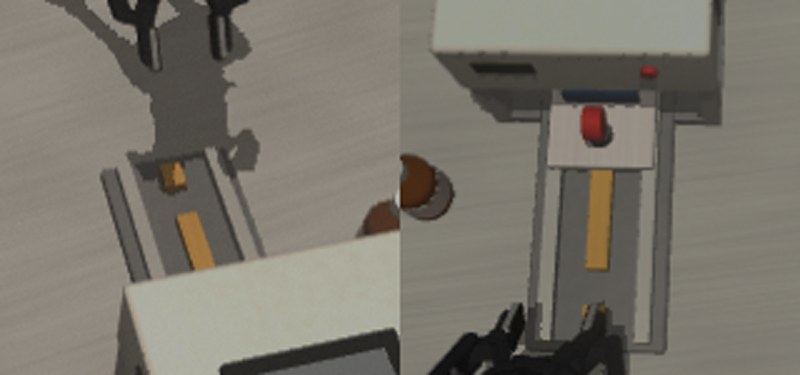

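The picture shows the carriage under the hood with the pull at (594,125) in the right half. Its top is at z 0.0956, against 0.0953 when parked, so it has dropped. It has moved 0.144 m. The gripper is clear.

```bash
python3 -c "
from rig import r
print(r.job_done())"
```

```text
the job is handed in; nothing more can be done
None
```

I laid the rust-red core in the trough, ran the carriage in to its end stop under the hood, and dropped the pull into the home hole. By depth the pull is back at its dropped height and moved about 0.144 m. The hood hides the core, so I did not see it after the run. The job is handed in, with no verdict returned.

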